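# Lift the hot saggar lid with the lid lifter

### The arm

A 6-joint arm with a two-finger parallel gripper is mounted at the origin on the work surface. World frame = base frame: x ahead of the robot, y to its left, z up, the work surface at z = 0. Lengths are in m, angles in rad, forces in N, time in s.
With the tool pointing down it reaches from about 0.325 to 0.775 m from the base axis. Payload 9.3 kg.
Tool frame: the origin (TCP) lies on the centre line of the jaws, within the pads' length; the fingertips stand manip.tip_extent ahead of it and the grasp point (between the pads) is the TCP (manip.tip_extent is the distance from the TCP to the fingertips, in m); z points along the fingers, y is the line along which they close (so a half turn about z gives the same grasp; the last joint's range is limited). The gripper opens to 85 mm and grips with 20 to 120 N. Pads are 22 mm wide; open, the fingers measure 114 mm over their backs; the gripper's body (76 mm by 85 mm) begins 54 mm behind the grasp point. The pads swing forward as they close: fully open they stand 13 mm farther back than shut.
Start: joints at [1.131, 0.259, 0.021, 1.334, 0, 1.418], TCP at [0.156, 0.528, 0.25] pointing down, gripper open.
Joint ranges: [-3.04, 3.04], [-0.91, 1.82], [-1.04, 1.36], [-1.92, 1.95], [-1.52, 1.45], [-3.14, 3.14]. Speed limits (rad/s): [2.22, 2.22, 2.79, 3.14, 3.14, 3.14].

### API

Orientations are given as a unit quaternion [x, y, z, w].
In Python, from bench import status, snapshot, camera_info, job_done, silhouettes, pinpoint, manip gives the robot as it stands.
- The arm moves only by the tool step_arm, never from a script. Its argument "rows" is a list that holds one entry, the list of rows, each a list of 4 numbers: the shift along the tool's x, y, z in cm, then the turn about the tool's z in rad. In form: [[[x, y, z, twist], ...]]. A call has 1 to 5 rows; each row is the pose to reach, as a shift and turn from the pose commanded when the call began, along the tool's axes at that moment; what a row does not reach only later rows make up. A row lasts 1/12 s, in which the tool goes at most 41.7 mm and 7.16 degrees, less where a joint would pass 70% of its speed; a pose out of reach is approached as far as the arm can. A call with a gripper value outside its range is refused whole. "claw" is the closure, from 0 (fully open) to 1 (shut), set as the call begins (left out, the last holds). The fingers move at their own pace and stop on an object; the grip force is fixed at half the most. Time passes only in rows, so rows that repeat a pose let the fingers close. It gives the time, the measured TCP pose, the force, the opening and the grip force at its end, in the units of the state.
- status.get_state(): the state, without advancing time (a new reading comes with each control period).
- snapshot(name): name is "scene" or "top" or "wrist"; returns the picture (420x560x3 uint8, red, green, blue); there is no depth.
- camera_info(name): a dict with "intrinsics" (3x3 intrinsics, pixels), "k1" (the pictures are not rectified: a ray, as slopes to the right and down, at radius r is drawn at 1 + k1 r^2 times it, then the intrinsics apply), "pose" (4x4, takes a point from camera to world coordinates); the wrist camera has in their place "mount" (4x4, takes a point from camera to tool coordinates, whose origin is the TCP and whose axes are the flange's). Camera axes: x right, y up, looking along -z (the intrinsics and any distortion apply to the point x, -y, -z); pixel columns grow to the right and rows downward; lengths in m; the calibration is good to about 2 mm. A picture is of the moment at which its call begins: read the wrist's pose just before it. camera_info takes no time and is no camera call.
- job_done(): hands the job in; it is judged then, once.
Trained networks look in the newest picture that a camera, given by its name, has taken for a name from the list of things; names that differ only in an ending like _2 or _b are one class to them, and where a whole thing is asked for, a point or a joint stands for the part that bears it (a point fixed in the world has none). Each returns a list of dicts, best first, with "p" (0 to 1); they miss things now and then, are a little off and sometimes report something else, mostly with a low value. They report only what shows in the picture. A call takes as long as a camera call. They do not tell look-alikes from the thing itself.
- silhouettes(label, camera): "pixels" (420x560 bool, what is visible of it).
- pinpoint(label, camera): "xyz" ([x, y, z] in m, in the coordinates of the camera as it stood for that picture, good to about 4 mm: a listed point, or the origin of a listed thing).
The state is a dict: "clock": time; "qpos": joint angles; "qvel": joint speeds; "effort": joint torques, N m; "ee_pos": TCP position; "ee_rot": TCP orientation; "ft_force": force on the tool from outside, world axes, zero at the start; "torque": the same for the moment, N m; "finger_gap": finger opening in m; "gripper_force": force on a finger pad.
Only numpy, scipy, OpenCV 4.12 (cv2) and the standard library are available. Lean on these libraries where they do the work, as an engineer would, in place of code of your own. Each camera call takes 0.05 s, during which the arm holds its last target. There are 200 camera calls.

### The job

The round fireclay saggar (lidded firing box) is still hot: take the lid lifter from its rest, hook it under the loop of the lid and lift the lid off. The lid does not balance at the middle of its loop, so feel for the balance point with small trial lifts and never let the lid tip more than about five degrees or be yanked or pressed; do not touch the lid with the gripper. Seat the lid fully and flat in the mouth of the low fireclay ring, then hang the lifter back on its rest and leave the other pieces where they are.

Things in the scene. Friction and masses are not known exactly. Their poses are not given: they have to be found in the camera images.
- lifter: Lid lifter, 160-270 g, hanging on the rest. Origin: the hook's seat, where the centre of a hooked 8 mm bar comes to lie; z up. The hook is a shallow V strip 6 mm wide (y), x = -21 to +22 mm, lowest point 11 mm below the origin; its upturned tip at x = -21 to -16 mm reaches 8 mm above the origin; the shank rises at x = 16 to 23 mm. A bar along y enters over the tip from -x.
- lifter_handle (a point): Centre of the lifter's wooden handle, a level bar 130 x 22 x 24 mm (along the lifter's x, y, z), 112 mm above the lifter's origin. Axes as the lifter's.
- lid: Hot lid, loose on the saggar, 0.32 to 0.66 kg: fireclay disc 160 mm across, 14 mm thick, with a tapered plug below, 12 mm deep (124 mm across at the disc, 112 mm at its bottom). Origin: centre of the disc's underside, z up. It balances anywhere from 24 mm on its -y side to 20 mm on its +y side of the middle, new each time, not visible. Hung off balance the heavy side hangs lower.
- lid_bar (a point): Middle of the straight level bar of the lid's fixed steel loop (8 mm rod), 58 mm above the lid's origin. The bar runs along the lid's y between uprights at y = -45 and +45 mm; the opening under it is 40 mm high, 82 mm long. The lid hangs free to swing about the bar, its balance point about 50 mm below it: about 1 degree of tip per mm off balance beyond the first 3 mm.
- saggar: Fireclay saggar standing fixed on the bench: round, 170 mm outside, 142 mm inside, 75 mm high. Origin: centre of its underside. The lid starts seated on it, lid origin 75 mm above this origin.
- stand: Low fireclay ring fixed on the bench, the place for the lid: 160 mm outside, 132 mm inside, 30 mm high, open above. Origin: centre of its underside. With the lid's plug in it the lid is seated when the lid's origin is 30 mm above this origin.
- rest: Wooden rest of the lifter, fixed: base 140 x 80 x 10 mm, two uprights at x = -55 and +55 mm (10 mm thick, 56 mm wide in y) on whose tops, 128 mm high, the handle's ends lie between cheeks 14 mm high, 32 mm apart in y; the hook hangs between the uprights. Origin: centre of the underside. The hung lifter's origin is 28 mm above this origin, axes parallel.
- small_cup: Bystander: small clay cup, 42 mm across, 55 mm high, between the saggar and the ring. Origin: centre of the underside.
- tall_cup: Bystander: pale cup, 72 mm across, 85 mm high, behind. Origin: centre of the underside.
- mug: Bystander: white mug, 76 mm across, 80 mm high, behind. Origin: centre of the underside.
- bowl: Bystander: clay bowl, 80 mm across, 40 mm high, in front near the robot. Origin: centre of the underside.
- spatula: Bystander: spatula 180 mm long lying in front near the robot. Origin: under its middle.
- jar: Bystander: closed glass jar, 60 mm across, 75 mm high, behind. Origin: centre of the underside.
Things that resemble listed ones, but are neither listed nor needed, are in the scene too. What is shaped like the lid but purple or yellow is not meant.

How it is judged:
By the outcome, as a careful person would: the job done as asked, in the order asked, and still so for the second after the job is handed in, with the robot touching nothing.
It also fails if it takes over 72 s, if anything falls off the work surface, if the arm or the gripper's body presses on something with over 40 N, if the wrist force passes 120 N, or if a joint passes its speed limit or range.

## Working session

There is one attempt and no reset: what is moved stays moved. The work goes in short steps, Python scripts to look and compute and a tool call to move; the robot and the scene stay as the last step left them, time stands still between calls to the robot, and variables do not carry over. Pictures are saved under pics/ and viewed, at most 10 in all, crops included, and the job is handed in when it is done.

Besides the shell and the picture viewer there is one more tool, called after ">>>" as name([rows], argument=value, ...), one row to a line, values as JSON. step_arm: Moves the arm, as the interface text tells. Its arguments: {"type":"object","properties":{"rows":{"type":"array","items":{"type":"array","items":{"type":"array","items":{"type":"number"}}}},"claw":{"type":"number"}},"required":["rows"]}

```bash
ls; mkdir -p pics; cat > h.py <<'E'
import numpy as np, cv2
from bench import status, snapshot, camera_info, job_done, silhouettes, pinpoint, manip
from scipy.spatial.transform import Rotation as R
def campose(n,s=None):
    c=camera_info(n)
    if n!='wrist': return np.array(c['pose'])
    s=s or status.get_state(); T=np.eye(4);T[:3,:3]=R.from_quat(s['ee_rot']).as_matrix();T[:3,3]=s['ee_pos']
    return T@np.array(c['mount'])
def towrld(P,x): return (P@np.r_[x,1])[:3]
def proj(n,X,P=None):
    c=camera_info(n);P=campose(n) if P is None else P
    p=np.linalg.inv(P)@np.r_[X,1];a=np.array([p[0],-p[1]])/-p[2]
    a=a*(1+c['k1']*(a@a));K=np.array(c['intrinsics']);return K[:2,:2]@a+K[:2,2]
def onplane(n,uv,z,P=None):
    c=camera_info(n);P=campose(n) if P is None else P
    K=np.array(c['intrinsics']);d=np.linalg.solve(K[:2,:2],np.array(uv,float)-K[:2,2]);a=d.copy()
    for _ in range(20): a=d/(1+c['k1']*(a@a))
    r=P[:3,:3]@np.array([a[0],-a[1],-1]);o=P[:3,3];return o+r*(z-o[2])/r[2]
def pic(n,f):
    im=snapshot(n);cv2.imwrite('pics/'+f,np.ascontiguousarray(im[:,:,::-1]));return im
E
python3 - <<'E'
from h import *
np.set_printoptions(precision=3,suppress=True)
print(status.get_state(), manip.tip_extent)
for n in ('scene','top'):
    pic(n,n+'0.png');P=campose(n);print(n,P)
    for l in ['lifter','lifter_handle','lid','lid_bar','saggar','stand','rest','small_cup','tall_cup','mug','bowl','jar','spatula']:
        for r in pinpoint(l,n)[:3]: print(l,round(r['p'],2),towrld(P,r['xyz']),proj(n,towrld(P,r['xyz'])).round())
E
```

```text
pics
{'clock': 0.0, 'qpos': array([ 1.131,  0.259,  0.021,  1.334, -0.   ,  1.418]), 'qvel': array([-0.001, -0.001, -0.   ,  0.   ,  0.001, -0.   ]), 'effort': array([ -0.001, -55.564,  34.453,   0.014,  -0.   ,   0.   ]), 'ee_pos': array([0.155, 0.527, 0.25 ]), 'ee_rot': array([ 0.143,  0.99 , -0.001, -0.   ]), 'ft_force': array([-0.004, -0.109, -0.268]), 'torque': array([-0.036,  0.009, -0.019]), 'gripper_force': 0.0, 'finger_gap': 0.08556324909291971} 0.019
scene [[-0.722 -0.577  0.381  0.958]
 [ 0.691 -0.602  0.399  0.525]
 [-0.001  0.552  0.834  1.018]
 [ 0.     0.     0.     1.   ]]
lifter_handle 0.84 [ 0.505 -0.285  0.139] [197. 108.]
lifter_handle 0.64 [0.576 0.236 0.078] [314. 257.]
lid 0.97 [0.383 0.525 0.014] [456. 297.]
lid 0.88 [0.575 0.233 0.082] [314. 255.]
lid_bar 0.97 [0.581 0.235 0.137] [314. 246.]
lid_bar 0.8 [0.37  0.303 0.074] [391. 223.]
lid_bar 0.68 [0.383 0.526 0.073] [465. 288.]
stand 0.64 [ 0.55  -0.067 -0.002] [241. 193.]
rest 0.59 [ 0.51  -0.288  0.   ] [203. 142.]
small_cup 0.77 [0.561 0.093 0.001] [277. 231.]
tall_cup 0.71 [ 0.732  0.054 -0.001] [217. 26
[... 706 characters left out ...]
 255.]
lid_bar 0.66 [0.361 0.3   0.074] [227. 264.]
lid_bar 0.65 [0.581 0.23  0.133] [248. 194.]
stand 0.61 [ 0.546 -0.073 -0.   ] [341. 211.]
rest 0.95 [ 0.5   -0.294  0.   ] [406. 226.]
rest 0.4 [ 0.546 -0.071  0.001] [341. 211.]
small_cup 0.61 [ 0.553  0.086 -0.001] [295. 208.]
small_cup 0.48 [ 0.544 -0.073  0.001] [341. 211.]
tall_cup 0.66 [ 0.727  0.045 -0.002] [308. 158.]
tall_cup 0.23 [0.576 0.232 0.132] [248. 196.]
tall_cup 0.22 [ 0.34  -0.171 -0.003] [369. 272.]
mug 0.81 [ 0.732 -0.219  0.002] [385. 158.]
mug 0.28 [ 0.551  0.09  -0.   ] [294. 208.]
bowl 0.93 [ 0.363  0.084 -0.001] [294. 264.]
jar 0.62 [ 0.755  0.285 -0.002] [239. 148.]
spatula 0.92 [ 0.341 -0.174 -0.001] [370. 272.]
```

View pics/scene0.png

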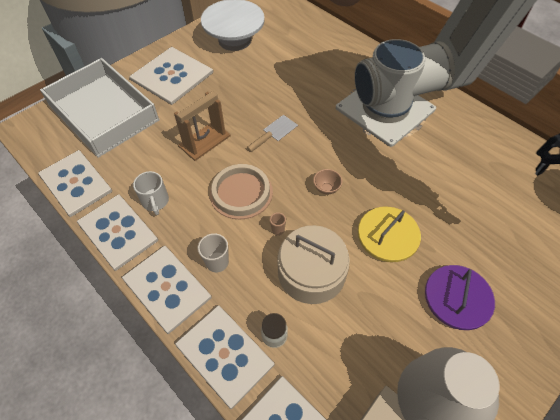

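View pics/top0.png

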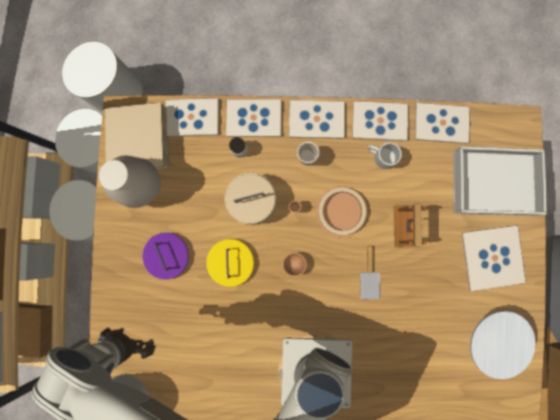

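Scene: tan saggar with lid and bar at (314,260), ring at (240,190), rest at (202,125). The yellow (390,232) and purple (460,296) lids are decoys. The top picture agrees.

```bash
cat >> h.py <<'E'
def rel(X,yaw=None):
    """shift in cm along tool axes (and twist) to world point; yaw = world angle of tool y axis (mod pi)"""
    s=status.get_state();M=R.from_quat(s['ee_rot']).as_matrix()
    d=M.T@(np.array(X)-s['ee_pos'])*100;t=0
    cur=np.arctan2(M[1,1],M[0,1])
    if yaw is not None: t=-((yaw-cur+np.pi/2)%np.pi-np.pi/2)
    return d.round(2),round(t,3),'yaw_y',round(cur,3)
E
python3 - <<'E'
from h import *
np.set_printoptions(precision=3,suppress=True)
print(camera_info('wrist'))
print(rel([.47,.22,.40])); print(rel([.45,-.29,.38]))
snapshot('top')
P=campose('top')
for l,z in [('lid',.08),('rest',.1),('lifter',.14),('stand',.03)]:
    for r in silhouettes(l,'top')[:3]:
        m=r['pixels'].astype(np.uint8);v,u=np.nonzero(m)
        print(l,round(r['p'],2),m.sum(),onplane('top',(u.mean(),v.mean()),z),cv2.minAreaRect(np.c_[u,v].astype(np.float32)))
im=cv2.imread('pics/top0.png')
a=cv2.resize(im[160:240,205:295],None,fx=4.4,fy=4.4,interpolation=cv2.INTER_CUBIC);b=cv2.resize(im[186:266,365:455],None,fx=4.4,fy=4.4,interpolation=cv2.INTER_CUBIC)
cv2.imwrite('pics/crop.png',np.hstack([a,b]))
E
```

```text
{'intrinsics': array([[317.023,   0.   , 284.953],
       [  0.   , 317.023, 207.043],
       [  0.   ,   0.   ,   1.   ]]), 'k1': -0.059598770873770086, 'mount': array([[ 0.001,  0.946,  0.323,  0.084],
       [ 1.   , -0.001,  0.   , -0.   ],
       [ 0.   ,  0.323, -0.946, -0.124],
       [ 0.   ,  0.   ,  0.   ,  1.   ]])}
(array([-38.86, -20.6 , -14.97]), 0, 'yaw_y', np.float64(1.284))
(array([-51.37, -70.09, -12.97]), 0, 'yaw_y', np.float64(1.284))
lid 0.83 1743 [0.379 0.503 0.08 ] ((165.5, 255.5), (47.0, 45.0), 90.0)
lid 0.77 1936 [0.572 0.231 0.08 ] ((250.0, 199.0), (50.0, 48.0), 90.0)
lid 0.71 1764 [0.365 0.289 0.08 ] ((229.5, 262.0), (46.0, 47.0), 90.0)
rest 0.75 685 [ 0.497 -0.261  0.1  ] ((409.5, 226.0), (40.0, 31.0), 90.0)
```

View pics/crop.png

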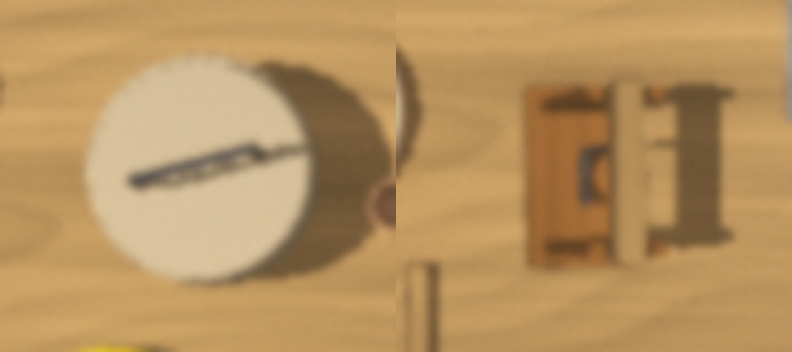

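>>> step_arm([
  [[-3.4,-1.67,-1.08,0],[-6.8,-3.34,-2.16,0],[-10.2,-5.0,-3.25,0],[-13.6,-6.7,-4.3,0],[-17,-8.35,-5.4,0]],
])

```text
clock: 2.07
ee_pos: [0.2958, 0.398, 0.3049]
ee_rot: [0.143, 0.99, 0.0, 0.0]
ft_force: [0.8, 1.7, -0.1]
finger_gap: 0.0856
gripper_force: 0.0
```

>>> step_arm([
  [[-3.4,-1.67,-1.08,0],[-6.8,-3.34,-2.16,0],[-10.2,-5.0,-3.25,0],[-13.6,-6.7,-4.3,0],[-17,-8.35,-5.4,0]],
])

```text
clock: 2.48
ee_pos: [0.4355, 0.2695, 0.359]
ee_rot: [0.143, 0.99, 0.0, 0.0]
ft_force: [0.9, 1.2, 0.1]
finger_gap: 0.0854
gripper_force: 0.0
```

>>> step_arm([
  [[-3.4,-1.67,-1.08,-0.1],[-6.8,-3.34,-2.16,-0.2],[-6.8,-3.34,-2.16,-0.29],[-6.8,-3.34,-2.16,-0.29],[-6.8,-3.34,-2.16,-0.29]],
])

```text
clock: 2.9
ee_pos: [0.4902, 0.2197, 0.3796]
ee_rot: [0.0, 1.0, 0.0, -0.0]
ft_force: [0.1, 0.0, 0.1]
finger_gap: 0.0853
gripper_force: 0.0
```

```bash
python3 - <<'E'
from h import *
np.set_printoptions(precision=3,suppress=True)
s=status.get_state();print(s['clock'],s['ee_pos'],s['ft_force'],s['torque'])
P=campose('wrist',s);pic('wrist','w1.png')
for l in ['lid','lid_bar','saggar','small_cup','stand']:
    for r in pinpoint(l,'wrist')[:3]: print(l,round(r['p'],2),towrld(P,r['xyz']),proj('wrist',towrld(P,r['xyz']),P).round())
print(rel([.43,-.29,.38],1.571))
E
```

```text
2.9 [0.49 0.22 0.38] [0.115 0.021 0.111] [ 0.045 -0.012  0.037]
lid 0.9 [0.575 0.231 0.08 ] [292. 223.]
lid 0.65 [0.363 0.303 0.011] [342.  69.]
lid 0.62 [0.376 0.527 0.012] [491.  82.]
lid_bar 0.7 [0.362 0.303 0.067] [350.  64.]
lid_bar 0.7 [ 0.73   0.055 -0.   ] [196. 285.]
lid_bar 0.68 [0.573 0.231 0.13 ] [293. 236.]
small_cup 0.96 [ 0.553  0.089 -0.001] [206. 193.]
stand 0.63 [ 0.548 -0.072  0.001] [111. 190.]
(array([  6.14, -51.04,  -0.  ]), np.float64(0.003), 'yaw_y', np.float64(1.574))
```

View pics/w1.png

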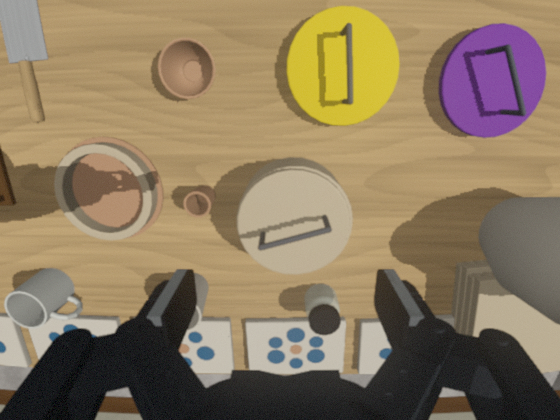

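Wrist picture: saggar lid centre is near (294,222), its bar runs from (262,246) to (330,231), and the ring is near (108,189).

```bash
python3 - <<'E'
from h import *
np.set_printoptions(precision=4,suppress=True)
P=campose('wrist');a=onplane('wrist',(262,246),.133,P);b=onplane('wrist',(330,231),.133,P)
print(a,b,(a+b)/2,np.linalg.norm(a-b),np.degrees(np.arctan2(*(b-a)[1::-1])))
for n in ('wrist','scene','top'):
  snapshot(n);Q=campose(n)
  for l in ('lid','stand'):
    for r in silhouettes(l,n)[:3]:
      m=r['pixels'].astype(np.uint8);c=max(cv2.findContours(m,0,2)[0],key=len)
      e=cv2.fitEllipse(c);print(n,l,round(r['p'],2),e,onplane(n,e[0],.089 if l=='lid' else .03,Q))
E
```

```text
[0.5856 0.1915 0.133 ] [0.5642 0.2785 0.133 ] [0.5749 0.235  0.133 ] 0.08952683325972352 103.84162459689428
wrist lid 0.85 ((491.1326904296875, 81.51345825195312), (101.03274536132812, 117.31150817871094), 34.62424087524414) [0.3789 0.4802 0.089 ]
wrist lid 0.75 ((292.1611328125, 221.30874633789062), (105.14176940917969, 110.55071258544922), 87.56524658203125) [0.5685 0.2312 0.089 ]
wrist lid 0.59 ((342.0601806640625, 65.85111999511719), (111.25812530517578, 119.3403091430664), 19.52047348022461) [0.3655 0.2896 0.089 ]
wrist stand 0.82 ((107.84052276611328, 188.09487915039062), (98.70389556884766, 109.39444732666016), 122.31145477294922) [ 0.5371 -0.0589  0.03  ]
scene lid 0.88 ((389.0951232910156, 233.805419921875), (53.27152633666992, 63.389732360839844), 112.78482055664062) [0.407  0.3219 0.089 ]
scene lid 0.75 ((313.56829833984375, 256.34521484375), (62.31743621826172, 67.92579650878906), 98.33946990966797) [0.5811 0.2383 0.089 ]
scene lid 0.73 ((277.7286071777344, 222.89602661132812), (14.513314247131348, 22.65637969970703), 3.471137523651123) [0.5788 0.1149 0.089 ]
scene stand 0.69 ((240.6332244873047, 191.33409118652344), (55.38566970825195, 62.10295486450195), 84.37499237060547) [ 0.5587 -0.0534  0.03  ]
scene stand 0.39 ((313.9153137207031, 256.3147277832031), (61.309478759765625, 66.93754577636719), 100.65706634521484) [0.5565 0.2206 0.03  ]
top lid 0.63 ((162.87599182128906, 256.1342468261719), (40.18073654174805, 47.74100875854492), 168.3919219970703) [0.3778 0.5075 0.089 ]
top lid 0.6 ((254.9315643310547, 193.98280334472656), (34.28111267089844, 45.994869232177734), 142.643798828125) [0.5869 0.2147 0.089 ]
top stand 0.87 ((340.89703369140625, 211.53512573242188), (50.24681854248047, 50.69612503051758), 76.04594421386719) [ 0.5416 -0.068   0.03  ]
```

>>> step_arm([
  [[0.5,-4,0,0],[1,-8,0,0],[1.5,-12,0,0],[2,-16,0,0],[2.5,-20,0,0]],
])

```text
clock: 4.07
ee_pos: [0.4652, 0.0183, 0.38]
ee_rot: [-0.002, 1.0, -0.0, 0.0]
ft_force: [0.7, 0.0, 0.3]
finger_gap: 0.0861
gripper_force: 0.0
```

>>> step_arm([
  [[0.5,-4,0,0],[1,-8,0,0],[1.5,-12,0,0],[2,-16,0,0],[2.5,-20,0,0]],
])

```text
clock: 4.48
ee_pos: [0.4407, -0.1822, 0.3801]
ee_rot: [-0.002, 1.0, -0.0, 0.0]
ft_force: [1.6, 0.6, -0.2]
finger_gap: 0.0856
gripper_force: 0.0
```

>>> step_arm([
  [[0.5,-4,0,0],[1,-8,0,0],[1.2,-11,0,0],[1.2,-11,0,0],[1.2,-11,0,0]],
])

```text
clock: 4.9
ee_pos: [0.4295, -0.292, 0.3791]
ee_rot: [-0.0, 1.0, 0.001, -0.001]
ft_force: [0.0, 0.4, 0.3]
finger_gap: 0.0853
gripper_force: 0.0
```

```bash
python3 - <<'E'
from h import *
np.set_printoptions(precision=3,suppress=True)
s=status.get_state();print(s['clock'],s['ee_pos'],s['ft_force'],s['torque'])
P=campose('wrist',s);pic('wrist','w2.png')
for l in ['lifter','lifter_handle','rest','stand']:
    for r in pinpoint(l,'wrist')[:2]: print(l,round(r['p'],2),towrld(P,r['xyz']),proj('wrist',towrld(P,r['xyz']),P).round())
E
```

```text
4.9 [ 0.429 -0.292  0.379] [0.046 0.418 0.253] [-0.026 -0.03   0.004]
lifter 0.64 [ 0.498 -0.294  0.03 ] [283. 202.]
lifter 0.38 [0.553 0.088 0.   ] [500. 227.]
lifter_handle 0.78 [ 0.498 -0.297  0.14 ] [281. 229.]
rest 0.91 [ 0.502 -0.296  0.002] [282. 199.]
stand 0.62 [ 0.546 -0.07   0.004] [414. 224.]
```

View pics/w2.png

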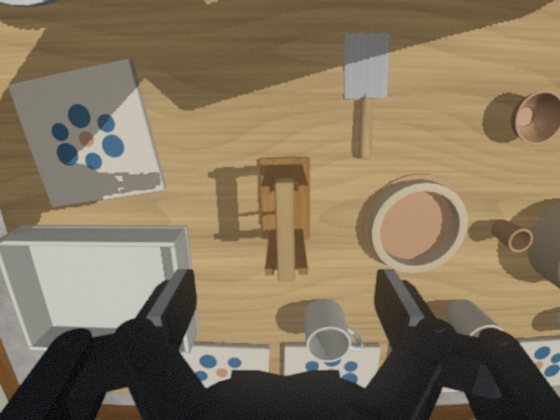

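Handle runs from (286,180) to (287,280), nearly along world x. Next: which way the hook opens.

```bash
python3 - <<'E'
from h import *
np.set_printoptions(precision=4,suppress=True)
P=campose('wrist');a=onplane('wrist',(286,180),.152,P);b=onplane('wrist',(287.5,281),.152,P)
print(a,b,(a+b)/2,np.linalg.norm(a-b))
im=cv2.imread('pics/scene0.png')[75:165,165:240]; c=cv2.resize(im,None,fx=6.5,fy=6.5,interpolation=cv2.INTER_CUBIC)
cv2.imwrite('pics/crop2.png',c)
for d in (1,-1):
  for x in (-21,-18,0,19.5): 
    p=proj('scene',[.5+d*x/1000,-.293,.028-.005]);q=proj('scene',[.5+d*x/1000,-.293,.12]);print(d,x,((p-[165,75])*6.5).round(),((q-[165,75])*6.5).round())
E
```

```text
[ 0.4338 -0.2879  0.152 ] [ 0.5666 -0.2851  0.152 ] [ 0.5002 -0.2865  0.152 ] 0.1328684422620988
1 -21 [285. 362.] [254. 209.]
1 -18 [280. 365.] [249. 212.]
1 0 [249. 385.] [216. 233.]
1 19.5 [215. 408.] [180. 255.]
-1 -21 [213. 409.] [177. 257.]
-1 -18 [218. 406.] [183. 253.]
-1 0 [249. 385.] [216. 233.]
-1 19.5 [282. 364.] [251. 210.]
```

View pics/crop2.png

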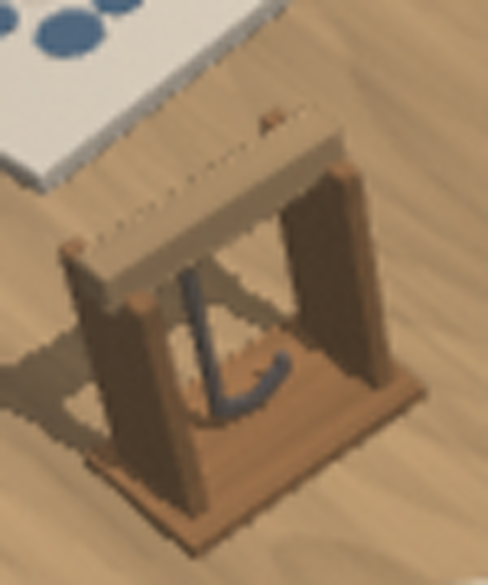

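Hook: shank (220,400) is on the far side (world +x) and the tip (285,360) points towards the robot, so lifter x ≈ +world x.

>>> step_arm([
  [[-2,0,3,0],[-4,0,6,0],[-6,0,9.5,0],[-7.1,0,12,0],[-7.1,0,12,0]],
])

```text
clock: 5.57
ee_pos: [0.5013, -0.2878, 0.2546]
ee_rot: [-0.003, 1.0, 0.002, -0.003]
ft_force: [-0.6, -0.1, -0.3]
finger_gap: 0.0854
gripper_force: 0.0
```

```bash
python3 - <<'E'
from h import *
np.set_printoptions(precision=4,suppress=True)
s=status.get_state();print(s['clock'],s['ee_pos'],s['ft_force'])
P=campose('wrist',s);pic('wrist','w3.png')
for l in ['lifter','lifter_handle','rest']:
    for r in pinpoint(l,'wrist')[:2]: print(l,round(r['p'],2),towrld(P,r['xyz']),proj('wrist',towrld(P,r['xyz']),P).round())
for r in silhouettes('lifter','wrist')[:1]:
    v,u=np.nonzero(r['pixels']);print(r['p'],u.min(),u.max(),v.min(),v.max())
    for vv in range(v.min(),v.max(),12):
        w=u[v==vv]
        if len(w): print(vv,w.min(),w.max(),onplane('wrist',(w.min()-.5,vv),.152,P)[:2],onplane('wrist',(w.max()+.5,vv),.152,P)[:2])
E
```

```text
5.5667 [ 0.5013 -0.2878  0.2546] [-0.5781 -0.0871 -0.2672]
lifter 0.58 [ 0.4998 -0.2932  0.0273] [279. 177.]
lifter 0.18 [ 0.3423 -0.1692 -0.0021] [393.  32.]
lifter_handle 0.86 [ 0.4992 -0.2955  0.1381] [274. 207.]
rest 0.59 [0.7263 0.0527 0.0013] [509. 322.]
rest 0.57 [ 0.5032 -0.2946 -0.0013] [278. 174.]
0.91 262 293 126 286
126 267 289 [ 0.4344 -0.3004] [ 0.4343 -0.2844]
138 263 292 [ 0.4427 -0.3034] [ 0.4426 -0.2821]
150 263 292 [ 0.4512 -0.3035] [ 0.4511 -0.282 ]
162 263 292 [ 0.4599 -0.3036] [ 0.4598 -0.2819]
174 263 292 [ 0.4687 -0.3037] [ 0.4686 -0.2818]
186 263 292 [ 0.4778 -0.3039] [ 0.4777 -0.2817]
198 264 292 [ 0.4871 -0.3033] [ 0.487  -0.2815]
210 264 292 [ 0.4966 -0.3034] [ 0.4965 -0.2814]
222 265 292 [ 0.5063 -0.3028] [ 0.5062 -0.2813]
234 264 292 [ 0.5164 -0.3037] [ 0.5163 -0.2811]
246 267 292 [ 0.5267 -0.3015] [ 0.5266 -0.281 ]
258 266 292 [ 0.5373 -0.3024] [ 0.5372 -0.2808]
270 268 293 [ 0.5482 -0.301 ] [ 0.5481 -0.2798]
282 268 292 [ 0.5594 -0.3011] [ 0.5593 -0.2805]
```

View pics/w3.png

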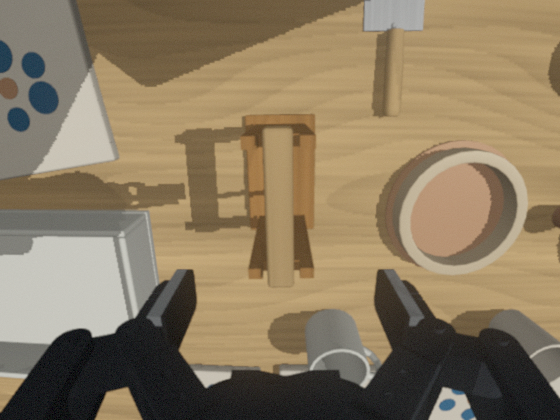

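Handle seen at columns 263–292, rows 126–286: centre ≈ (0.499, -0.2925), yaw ≈ +1°.

>>> step_arm([
  [[0,0,0,-0.017],[0.1,0,3,-0.017],[0.1,0,6,-0.017],[0.1,0,8.5,-0.017],[0.1,0,8.5,-0.017]],
])

```text
clock: 6.23
ee_pos: [0.4981, -0.2891, 0.1716]
ee_rot: [-0.01, 1.0, 0.002, -0.002]
ft_force: [0.0, -0.7, 0.2]
finger_gap: 0.0854
gripper_force: 0.0
```

```bash
python3 - <<'E'
from h import *
s=status.get_state();print(s['clock'],s['ee_pos'],s['ft_force']);print(rel([.499,-.2925,.1405],1.571+.017))
E
```

```text
6.2333 [ 0.49809784 -0.28914857  0.17160039] [ 0.02030009 -0.67420757  0.24749021]
(array([-0.1 , -0.35,  3.11]), np.float64(0.003), 'yaw_y', np.float64(1.591))
```

>>> step_arm([
  [[-0.1,-0.3,1,0],[-0.1,-0.3,2,0],[-0.1,-0.3,3.1,0],[-0.1,-0.3,3.1,0],[-0.1,-0.3,3.1,0]],
])

```text
clock: 6.65
ee_pos: [0.5011, -0.2934, 0.1445]
ee_rot: [-0.01, 1.0, -0.0, 0.0]
ft_force: [-0.4, -0.6, 0.3]
finger_gap: 0.0851
gripper_force: 0.0
```

>>> step_arm([
  [[0,0,0,0],[0,0,0,0],[0,0,0,0],[0,0,0,0],[0,0,0,0]],
], claw=1)

```text
clock: 7.07
ee_pos: [0.501, -0.2931, 0.1442]
ee_rot: [-0.01, 1.0, -0.0, 0.0]
ft_force: [-0.3, 0.2, -0.2]
finger_gap: 0.0259
gripper_force: 0.0
```

>>> step_arm([
  [[0,0,0,0],[0,0,0,0],[0,0,0,0],[0,0,0,0],[0,0,0,0]],
])

```text
clock: 7.48
ee_pos: [0.5011, -0.2931, 0.1443]
ee_rot: [-0.01, 1.0, -0.0, 0.0]
ft_force: [-0.6, 0.6, 6.0]
finger_gap: 0.0208
gripper_force: 59.4
```

>>> step_arm([
  [[0,0,-1,0],[0,0,-3,0],[0,0,-5.5,0],[0,0,-8,0],[0,0,-10.5,0]],
])

```text
clock: 7.9
ee_pos: [0.5006, -0.2928, 0.2501]
ee_rot: [-0.01, 1.0, 0.0, -0.0]
ft_force: [0.6, 0.4, -1.9]
finger_gap: 0.0208
gripper_force: 58.9
```

>>> step_arm([
  [[0,0,-2.5,0],[0,0,-4.5,0],[0,0,-4.5,0],[0,0,-4.5,0],[0,0,-4.5,0]],
])

```text
clock: 8.32
ee_pos: [0.5006, -0.2928, 0.2927]
ee_rot: [-0.01, 1.0, 0.001, -0.001]
ft_force: [-0.6, 0.3, -3.8]
finger_gap: 0.0215
gripper_force: 59.0
```

```bash
python3 - <<'E'
from h import *
np.set_printoptions(precision=4,suppress=True)
s=status.get_state();print(s['clock'],s['ee_pos'],s['ft_force'],s['torque'])
P=campose('wrist',s);pic('wrist','w4.png')
for l in ['lifter','lifter_handle']:
    for r in pinpoint(l,'wrist')[:2]: print(l,round(r['p'],2),towrld(P,r['xyz'])-s['ee_pos'],proj('wrist',towrld(P,r['xyz']),P).round())
for n in('scene','top'):
  Q=campose(n);snapshot(n)
  for l in ['lifter','lifter_handle']:
    for r in pinpoint(l,n)[:2]: print(n,l,round(r['p'],2),towrld(Q,r['xyz'])-s['ee_pos'])
u=np.array([np.cos(np.radians(14.5)),np.sin(np.radians(14.5)),0])
B=np.array([.576,.2335,.133]);T=B+u*.05;T[2]=.30;print(T,rel(T,np.radians(104.5)))
E
```

```text
8.3167 [ 0.5006 -0.2928  0.2927] [-0.5531  0.3026 -3.8444] [-0.026   0.0092  0.0112]
lifter 0.69 [-0.0014 -0.0024 -0.1162] [282. 208.]
lifter_handle 0.81 [-0.0012 -0.0039 -0.003 ] [276. 287.]
scene lifter 0.78 [-0.0056  0.0021 -0.1173]
scene lifter 0.22 [ 0.0006  0.0032 -0.0026]
scene lifter_handle 0.95 [ 0.0035  0.0076 -0.005 ]
top lifter 0.91 [-0.004  -0.0015 -0.1175]
top lifter 0.37 [ 0.0519  0.3794 -0.2921]
top lifter_handle 0.76 [-0.0024  0.0001 -0.0068]
top lifter_handle 0.17 [ 0.2272  0.3374 -0.2941]
[0.6244 0.246  0.3   ] (array([-13.44,  53.64,  -0.63]), np.float64(-0.233), 'yaw_y', np.float64(1.591))
```

>>> step_arm([
  [[-0.5,2,-0.3,0],[-1.3,5.3,-0.6,0],[-2.25,9,-1,0],[-3.2,12.8,-1,0],[-4.15,16.6,-1,0]],
])

```text
clock: 9.18
ee_pos: [0.5392, -0.1249, 0.3042]
ee_rot: [-0.01, 1.0, -0.0, 0.0]
ft_force: [1.3, -0.2, -2.5]
finger_gap: 0.0209
gripper_force: 59.2
```

>>> step_arm([
  [[-0.95,3.8,0,0],[-1.9,7.6,0,0],[-2.85,11.4,0,0],[-3.8,15.2,0,0],[-4.75,19,0,0]],
])

```text
clock: 9.6
ee_pos: [0.5828, 0.0667, 0.304]
ee_rot: [-0.01, 1.0, -0.0, 0.0]
ft_force: [0.8, -0.5, -2.6]
finger_gap: 0.021
gripper_force: 59.2
```

>>> step_arm([
  [[-0.95,3.8,0,-0.06],[-1.9,7.6,0,-0.12],[-2.85,11.4,0,-0.18],[-3.8,14.8,0,-0.233],[-4.5,17.6,0,-0.233]],
])

```text
clock: 10.02
ee_pos: [0.6243, 0.2443, 0.3035]
ee_rot: [-0.129, 0.992, 0.0, -0.0]
ft_force: [0.5, -0.3, -1.9]
finger_gap: 0.0207
gripper_force: 59.1
```

>>> step_arm([
  [[0,0,0,0],[0,0,0,0],[0,0,0,0]],
])

```text
clock: 10.27
ee_pos: [0.6241, 0.2414, 0.3035]
ee_rot: [-0.126, 0.992, -0.0, -0.0]
ft_force: [-0.3, -0.1, -2.2]
finger_gap: 0.0206
gripper_force: 59.2
```

```bash
python3 - <<'E'
from h import *
np.set_printoptions(precision=4,suppress=True)
s=status.get_state();print(s['clock'],s['ee_pos'],s['ft_force'],s['torque'])
for n in('wrist','scene','top'):
  Q=campose(n,s);pic(n,n+'5.png')
  D={}
  for l in ['lifter','lid_bar','lid']:
    for r in pinpoint(l,n)[:3]:
      X=towrld(Q,r['xyz'])
      if abs(X[0]-.59)<.07 and abs(X[1]-.24)<.05: print(n,l,round(r['p'],2),X,proj(n,X,Q).round())
E
```

```text
10.2667 [0.6241 0.2414 0.3035] [-0.2979 -0.1065 -2.1815] [-0.0512 -0.007   0.007 ]
wrist lifter 0.97 [0.6232 0.2389 0.1879] [282. 208.]
wrist lid_bar 0.95 [0.5749 0.2306 0.1313] [287. 138.]
wrist lid 0.63 [0.5754 0.2304 0.079 ] [286. 133.]
scene lifter 0.88 [0.6218 0.2464 0.1858] [306. 250.]
scene lid_bar 0.68 [0.5791 0.2359 0.136 ] [315. 246.]
scene lid 0.64 [0.5728 0.2362 0.0812] [315. 255.]
top lid_bar 0.62 [0.574  0.2294 0.1305] [249. 197.]
top lid 0.73 [0.574  0.2314 0.0745] [250. 198.]
```

View pics/wrist5.png

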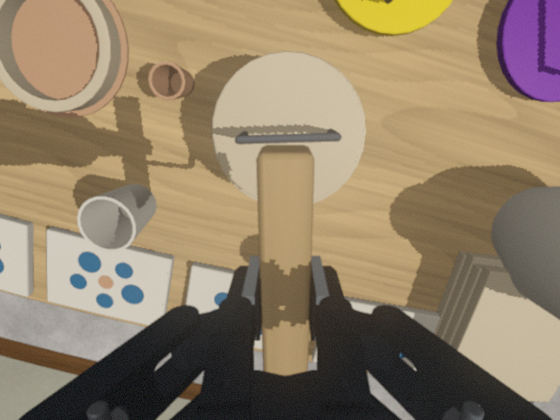

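Bar seen from (238,138) to (340,136), parallel to the tool's y within ~1°; the handle is centred at column 286.

```bash
python3 - <<'E'
from h import *
np.set_printoptions(precision=4,suppress=True)
s=status.get_state();P=campose('wrist',s);M=R.from_quat(s['ee_rot']).as_matrix()
def t(uv,z): return M.T@(onplane('wrist',uv,z,P)-s['ee_pos'])*100
print('bar ends tool cm',t((238,138.5),.133),t((340,136),.133))
print('handle',t((286,150),.3115),t((286,340),.3115))
for r in silhouettes('lid','wrist')[:2]:
    c=max(cv2.findContours(r['pixels'].astype(np.uint8),0,2)[0],key=len);(x,y),rad=cv2.minEnclosingCircle(c);print(r['p'],x,y,rad,t((x,y),.089), onplane('wrist',(x,y),.089,P))
for r in silhouettes('lifter','wrist')[:1]:
    v,u=np.nonzero(r['pixels'])
    for vv in (160,200,240): w=u[v==vv];print(vv,w.min(),w.max())
E
```

```text
bar ends tool cm [ 4.9846 -4.2855 17.0941] [ 5.2218  5.0902 17.0941]
handle [ 6.628   0.0688 -0.756 ] [-2.0495  0.085  -0.7553]
0.91 287.0 127.63380432128906 77.16057586669922 [ 5.5948  0.2489 21.494 ] [0.5694 0.2298 0.089 ]
0.75 393.0 1.0 58.00872039794922 [17.5662 10.3172 21.4931] [0.4283 0.2973 0.089 ]
160 258 312
200 257 311
240 258 311
```

>>> step_arm([
  [[0,-0.9,1.5,-0.025],[0,-1.85,3.5,-0.025],[0,-1.85,5.5,-0.025],[0,-1.85,7.5,-0.025],[0,-1.85,7.5,-0.025]],
])

```text
clock: 11.38
ee_pos: [0.6275, 0.2232, 0.2248]
ee_rot: [-0.139, 0.99, -0.0, -0.003]
ft_force: [0.5, -0.2, -2.7]
finger_gap: 0.0211
gripper_force: 59.1
```

>>> step_arm([
  [[0,0,0,0],[0,0,0,0]],
])

```text
clock: 11.55
ee_pos: [0.6291, 0.2238, 0.2302]
ee_rot: [-0.139, 0.99, 0.0, 0.001]
ft_force: [0.6, -0.2, -2.2]
finger_gap: 0.0208
gripper_force: 59.1
```

```bash
cat >> h.py <<'E'
def force(n=8):
    F=[]
    for _ in range(n):
        snapshot('scene');s=status.get_state();F.append(np.r_[s['ft_force'],s['torque']])
    F=np.array(F);print('t',round(s['clock'],2),'z',s['ee_pos'].round(4),'F',F.mean(0).round(3),'sd',F.std(0).round(2));return F.mean(0)
E
python3 - <<'E'
from h import *
np.set_printoptions(precision=4,suppress=True)
force()
for n in('wrist','scene','top'):
  s=status.get_state();M=R.from_quat(s['ee_rot']).as_matrix();Q=campose(n,s);snapshot(n)
  for l in ['lifter','lid_bar']:
    for r in pinpoint(l,n)[:3]:
      X=towrld(Q,r['xyz'])
      if abs(X[0]-.59)<.07 and abs(X[1]-.24)<.05: print(n,l,round(r['p'],2),X,'tool',M.T@(X-s['ee_pos'])*100)
E
```

```text
t 11.95 z [0.6289 0.2237 0.2293] F [-0.143 -0.108 -2.145  0.     0.006  0.012] sd [0.51 0.58 0.41 0.02 0.02 0.02]
wrist lifter 0.6 [0.6277 0.2204 0.1153] tool [ 0.2038 -0.2809 11.395 ]
wrist lid_bar 0.8 [0.5736 0.2284 0.1313] tool [5.1879 1.9751 9.7977]
scene lifter 0.69 [0.6265 0.2265 0.1086] tool [ 0.1405  0.3422 12.0401]
scene lid_bar 0.65 [0.581  0.2339 0.1346] tool [4.3139 2.296  9.4388]
top lid_bar 0.85 [0.5762 0.2276 0.1297] tool [4.9449 1.823  9.9186]
```

>>> step_arm([
  [[1,0,0,0],[2.2,0,0,0],[3.4,0,0,0],[4.4,0,0,0],[4.8,0,0,0]],
])

```text
clock: 12.82
ee_pos: [0.5816, 0.2103, 0.2293]
ee_rot: [-0.139, 0.99, 0.0, -0.0]
ft_force: [-0.1, 0.4, -2.5]
finger_gap: 0.0213
gripper_force: 59.1
```

>>> step_arm([
  [[0,0,0,0],[0,0,-0.4,0],[0,0,-0.8,0],[0,0,-1.2,0],[0,0,-1.2,0]],
])

```text
clock: 13.23
ee_pos: [0.5834, 0.2106, 0.2419]
ee_rot: [-0.139, 0.99, 0.0, 0.001]
ft_force: [-0.4, -0.9, -3.2]
finger_gap: 0.0211
gripper_force: 59.1
```

```bash
python3 - <<'E'
from h import *
np.set_printoptions(precision=4,suppress=True)
s=status.get_state();print(s['clock'],s['ee_pos'],s['ft_force']);pic('wrist','w6.png')
E
```

```text
13.2333 [0.5834 0.2106 0.2419] [-0.3865 -0.8545 -3.1796]
```

View pics/w6.png

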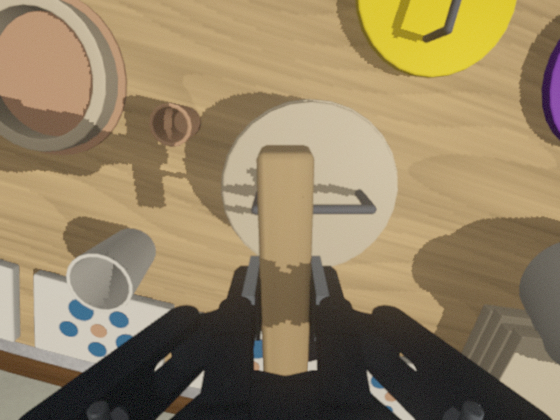

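Bar ends at (255,210) and (375,209): its middle is ~22 mm to the tool's +y of the hook, as intended. Now the trial lift.

>>> step_arm([
  [[0,0,-0.15,0],[0,0,-0.3,0],[0,0,-0.45,0],[0,0,-0.6,0],[0,0,-0.6,0]],
])

```text
clock: 13.7
ee_pos: [0.5827, 0.2105, 0.2472]
ee_rot: [-0.139, 0.99, 0.0, 0.0]
ft_force: [0.2, 0.1, -3.0]
finger_gap: 0.021
gripper_force: 59.1
```

>>> step_arm([
  [[0,0,-0.1,0],[0,0,-0.1,0]],
])

```text
clock: 13.87
ee_pos: [0.5827, 0.2104, 0.248]
ee_rot: [-0.139, 0.99, 0.0, 0.0]
ft_force: [0.2, 0.5, -1.2]
finger_gap: 0.0211
gripper_force: 59.1
```

>>> step_arm([
  [[0,0,0,0],[0,0,0,0]],
])

```text
clock: 14.03
ee_pos: [0.5826, 0.2105, 0.2478]
ee_rot: [-0.139, 0.99, -0.0, -0.0]
ft_force: [-0.7, -0.4, -2.2]
finger_gap: 0.021
gripper_force: 59.1
```

>>> step_arm([
  [[0,0,-0.08,0],[0,0,-0.15,0],[0,0,-0.15,0]],
])

```text
clock: 14.28
ee_pos: [0.5825, 0.2104, 0.2491]
ee_rot: [-0.139, 0.99, -0.0, -0.0]
ft_force: [0.3, -0.3, -5.5]
finger_gap: 0.0212
gripper_force: 58.9
```

>>> step_arm([
  [[0,0,-0.08,0],[0,0,-0.08,0]],
])

```text
clock: 14.45
ee_pos: [0.5825, 0.2105, 0.2499]
ee_rot: [-0.139, 0.99, 0.0, -0.0]
ft_force: [1.0, -0.2, -6.8]
finger_gap: 0.0208
gripper_force: 58.8
```

>>> step_arm([
  [[0,0,-0.08,0],[0,0,-0.08,0]],
])

```text
clock: 14.62
ee_pos: [0.5826, 0.2105, 0.2509]
ee_rot: [-0.139, 0.99, 0.0, -0.0]
ft_force: [1.0, 0.9, -6.2]
finger_gap: 0.021
gripper_force: 58.8
```

```bash
python3 - <<'E'
from h import *
force(14)
E
```

```text
t 15.32 z [0.5826 0.2104 0.251 ] F [-0.1    0.601 -6.167  0.153  0.029  0.007] sd [0.55 0.48 0.41 0.02 0.02 0.03]
```

>>> step_arm([
  [[0,0,0.2,0],[0,0,0.5,0],[0,0.9,0.8,0],[0,2,0.8,0],[0,3,0.8,0]],
])

```text
clock: 15.73
ee_pos: [0.574, 0.2404, 0.243]
ee_rot: [-0.139, 0.99, 0.0, 0.0]
ft_force: [0.3, -0.1, -2.1]
finger_gap: 0.0209
gripper_force: 59.4
```

>>> step_arm([
  [[0,1,0,0],[0,1.4,0,0],[0,1.4,0,0],[0,1.4,-0.2,0],[0,1.4,-0.4,0]],
])

```text
clock: 16.15
ee_pos: [0.5706, 0.2527, 0.2471]
ee_rot: [-0.139, 0.99, -0.0, -0.0]
ft_force: [-0.1, -0.5, -2.5]
finger_gap: 0.021
gripper_force: 59.4
```

>>> step_arm([
  [[0,0,-0.08,0],[0,0,-0.16,0],[0,0,-0.24,0],[0,0,-0.24,0]],
])

```text
clock: 16.48
ee_pos: [0.5705, 0.2524, 0.249]
ee_rot: [-0.138, 0.99, -0.0, -0.0]
ft_force: [0.1, -0.1, -6.4]
finger_gap: 0.021
gripper_force: 59.0
```

>>> step_arm([
  [[0,0,-0.08,0],[0,0,-0.16,0],[0,0,-0.16,0]],
])

```text
clock: 16.73
ee_pos: [0.5705, 0.2526, 0.2509]
ee_rot: [-0.139, 0.99, -0.0, -0.0]
ft_force: [0.2, -0.1, -6.2]
finger_gap: 0.021
gripper_force: 58.9
```

```bash
python3 - <<'E'
from h import *
force(14)
E
```

```text
t 17.43 z [0.5705 0.2528 0.251 ] F [ 2.570e-01 -5.620e-01 -6.615e+00 -9.900e-02 -5.300e-02  5.000e-03] sd [0.46 0.51 0.37 0.04 0.04 0.03]
```

>>> step_arm([
  [[0,0,0.2,0],[0,0,0.5,0],[0,-0.6,0.8,0],[0,-1.4,0.8,0],[0,-1.7,0.8,0]],
])

```text
clock: 17.85
ee_pos: [0.5756, 0.2353, 0.243]
ee_rot: [-0.138, 0.99, -0.0, 0.0]
ft_force: [1.0, 1.1, -1.8]
finger_gap: 0.0211
gripper_force: 59.4
```

>>> step_arm([
  [[0,0,0,0],[0,0,-0.2,0],[0,0,-0.4,0],[0,0,-0.5,0],[0,0,-0.57,0]],
])

```text
clock: 18.27
ee_pos: [0.5753, 0.2365, 0.249]
ee_rot: [-0.139, 0.99, -0.0, 0.0]
ft_force: [0.3, -0.2, -5.7]
finger_gap: 0.0215
gripper_force: 59.0
```

>>> step_arm([
  [[0,0,-0.07,0],[0,0,-0.14,0],[0,0,-0.22,0],[0,0,-0.3,0],[0,0,-0.3,0]],
])

```text
clock: 18.68
ee_pos: [0.5752, 0.2365, 0.2516]
ee_rot: [-0.139, 0.99, -0.0, -0.0]
ft_force: [-0.3, 0.0, -8.1]
finger_gap: 0.0207
gripper_force: 58.9
```

```bash
python3 - <<'E'
from h import *
force(8)
pic('scene','s7.png');pic('wrist','w7.png')
a=cv2.imread('pics/scene0.png')[215:310,265:365];b=cv2.imread('pics/s7.png')[215:310,265:365]
cv2.imwrite('pics/c7.png',np.hstack([cv2.resize(x,None,fx=4,fy=4,interpolation=cv2.INTER_CUBIC) for x in (a,b)]))
E
```

```text
t 19.08 z [0.5752 0.2364 0.2517] F [-2.75e-01 -9.80e-02 -7.12e+00 -7.00e-03 -1.20e-02 -1.30e-02] sd [0.26 0.48 0.41 0.03 0.02 0.03]
```

Full weight carried and no side moment, so this is close to balance. Lifting a little more, then checking the tilt.

>>> step_arm([
  [[0,0,-0.1,0],[0,0,-0.2,0],[0,0,-0.3,0],[0,0,-0.4,0],[0,0,-0.5,0]],
])

```text
clock: 19.6
ee_pos: [0.5752, 0.2364, 0.2568]
ee_rot: [-0.139, 0.99, 0.0, 0.0]
ft_force: [0.5, 0.4, -7.4]
finger_gap: 0.0211
gripper_force: 58.9
```

```bash
python3 - <<'E'
from h import *
np.set_printoptions(precision=4,suppress=True)
force(6)
s=status.get_state();pic('wrist','w8.png');im=pic('scene','s8.png')
for n in('scene','wrist'):
    P=campose(n,s)
    for l in ('lid','lid_bar'):
        for r in pinpoint(l,n)[:3]:
            X=towrld(P,r['xyz'])
            if np.hypot(*(X[:2]-[.576,.234]))<.05: print(n,l,r['p'],X)
b=cv2.imread('pics/s8.png')[215:310,265:365];w=cv2.imread('pics/w8.png')[60:310,180:440]
cv2.imwrite('pics/c8.png',np.hstack([cv2.resize(b,(420,399),interpolation=cv2.INTER_CUBIC),cv2.resize(w,(380,399))]))
E
```

```text
t 19.9 z [0.5752 0.2364 0.2566] F [ 0.018 -0.093 -7.176 -0.011 -0.035 -0.006] sd [0.44 0.7  0.48 0.02 0.02 0.03]
scene lid 0.92 [0.5747 0.2374 0.0872]
scene lid_bar 0.75 [0.578  0.2333 0.1421]
```

View pics/c8.png

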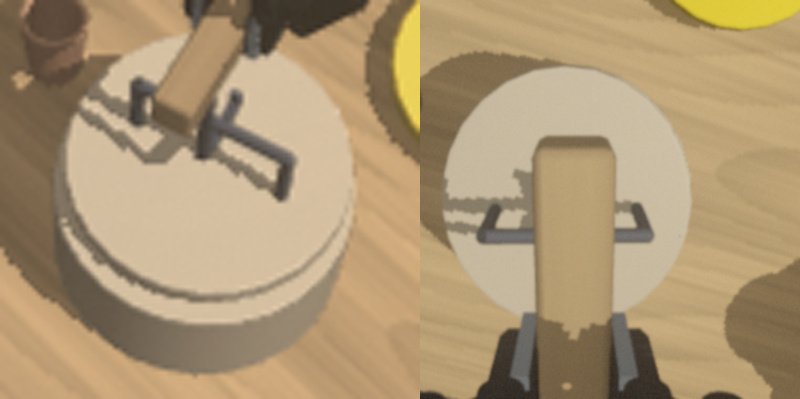

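The lid hangs clear and level; the rim gap is even all round and the bar sits straight on the hook. Lifting on gently.

>>> step_arm([
  [[0,0,-0.2,0],[0,0,-0.5,0],[0,0,-0.9,0],[0,0,-1.3,0],[0,0,-1.7,0]],
])

```text
clock: 20.62
ee_pos: [0.5753, 0.2364, 0.2743]
ee_rot: [-0.139, 0.99, 0.0, 0.0]
ft_force: [0.4, -0.2, -6.1]
finger_gap: 0.0208
gripper_force: 58.9
```

>>> step_arm([
  [[0,0,-0.5,0],[0,0,-1.1,0],[0,0,-1.7,0],[0,0,-2.2,0],[0,0,-2.6,0]],
])

```text
clock: 21.03
ee_pos: [0.5753, 0.2364, 0.3006]
ee_rot: [-0.139, 0.99, 0.0, 0.0]
ft_force: [-0.1, -0.9, -6.7]
finger_gap: 0.021
gripper_force: 58.9
```

>>> step_arm([
  [[0,0,-0.3,0],[0,0,-0.5,0],[0,0,-0.6,0],[0,0,-0.6,0],[0,0,-0.6,0]],
])

```text
clock: 21.45
ee_pos: [0.5752, 0.2364, 0.3055]
ee_rot: [-0.139, 0.99, -0.0, -0.0]
ft_force: [-0.2, -0.6, -6.7]
finger_gap: 0.0209
gripper_force: 58.9
```

```bash
python3 - <<'E'
from h import *
np.set_printoptions(precision=4,suppress=True)
force(2);print(rel([.549,-.066,.31]))
s=status.get_state();n='scene';snapshot(n);P=campose(n,s)
for l in ('lid','lid_bar'):
        for r in pinpoint(l,n)[:3]:
            X=towrld(P,r['xyz'])
            if np.hypot(*(X[:2]-[.576,.234]))<.05: print(n,l,r['p'],X)
E
```

```text
t 21.55 z [0.5752 0.2364 0.3054] F [ 0.179 -0.135 -7.603 -0.016 -0.021 -0.013] sd [0.3  0.22 0.09 0.   0.03 0.02]
(array([ 10.82, -28.36,  -0.45]), 0, 'yaw_y', np.float64(1.849))
scene lid 0.75 [0.5734 0.2359 0.1381]
scene lid_bar 0.6 [0.5778 0.2345 0.1913]
```

>>> step_arm([
  [[0.05,-0.14,0,0],[0.16,-0.42,0,0],[0.32,-0.84,0,0],[0.53,-1.4,0,0],[0.8,-2.1,0,0]],
])

```text
clock: 22.12
ee_pos: [0.5732, 0.2135, 0.3056]
ee_rot: [-0.139, 0.99, -0.0, -0.0]
ft_force: [0.5, 0.3, -6.7]
finger_gap: 0.0213
gripper_force: 58.9
```

>>> step_arm([
  [[0.32,-0.84,0,0],[0.69,-1.82,0,0],[1.07,-2.8,0,0],[1.39,-3.64,0,0],[1.66,-4.34,0,0]],
])

```text
clock: 22.53
ee_pos: [0.5691, 0.1663, 0.3058]
ee_rot: [-0.138, 0.99, -0.0, 0.0]
ft_force: [-0.1, 0.5, -7.3]
finger_gap: 0.0208
gripper_force: 59.0
```

>>> step_arm([
  [[0.21,-0.56,0,0],[0.37,-0.98,0,0],[0.48,-1.26,0,0],[0.53,-1.4,0,0],[0.53,-1.4,0,0]],
])

```text
clock: 22.95
ee_pos: [0.568, 0.1527, 0.3057]
ee_rot: [-0.139, 0.99, 0.0, -0.0]
ft_force: [0.5, -0.6, -6.9]
finger_gap: 0.0208
gripper_force: 59.0
```

```bash
python3 - <<'E'
from h import *
np.set_printoptions(precision=4,suppress=True)
s=status.get_state();print(s['clock'],s['ee_pos'],s['ft_force']);M=R.from_quat(s['ee_rot']).as_matrix();print(rel([.549,-.066,.31]))
for n in('wrist','scene','top'):
  P=campose(n,s);pic(n,n+'9.png')
  for l in ('stand','lid','lid_bar'):
        for r in pinpoint(l,n)[:2]:
            X=towrld(P,r['xyz']);
            if X[0]>.5:print(n,l,round(r['p'],2),X,'tool',M.T@(X-s['ee_pos'])*100, proj(n,X,P).round())
E
```

```text
22.95 [0.568  0.1527 0.3057] [ 0.4563 -0.6423 -6.8865]
(array([  7.83, -20.51,  -0.43]), 0, 'yaw_y', np.float64(1.849))
scene lid_bar 0.82 [0.5725 0.1482 0.1881] tool [-0.308  -0.5515 11.76  ] [290. 208.]
top stand 0.83 [ 0.5439 -0.071  -0.0013] tool [  8.452  -20.8493  30.7011] [341. 211.]
top lid_bar 0.66 [0.5667 0.1471 0.1886] tool [ 0.2818 -0.5034 11.712 ] [274. 198.]
```

View pics/wrist9.png

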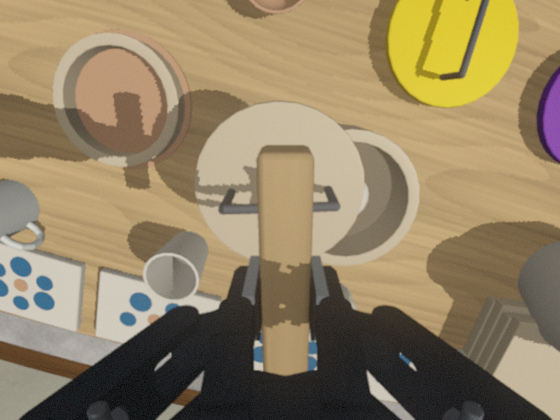

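```bash
cat > fit.py <<'E'
from h import *
from scipy.optimize import differential_evolution
from scipy.ndimage import map_coordinates
def fitc(n,f,P,circ,x0,w=.015):
    g=cv2.GaussianBlur(cv2.cvtColor(cv2.imread('pics/'+f),6).astype(np.float32),(0,0),1.2)
    G=np.hypot(cv2.Sobel(g,5,1,0),cv2.Sobel(g,5,0,1));G=np.minimum(G,60)
    t=np.linspace(0,2*np.pi,120)
    def c(p):
        v=0
        for r,z in circ:
            q=np.array([proj(n,[p[0]+r*np.cos(a),p[1]+r*np.sin(a),z],P) for a in t])
            v+=map_coordinates(G,[q[:,1],q[:,0]],order=1).mean()
        return -v
    import bench
    r=differential_evolution(c,[(x0[0]-w,x0[0]+w),(x0[1]-w,x0[1]+w)],maxiter=12,popsize=10,seed=1,tol=1e-4)
    return r.x.round(4),round(r.fun,1)
E
python3 - <<'E'
import h
_c={}
_o=h.camera_info
h.camera_info=lambda n:_c.setdefault(n,_o(n))
from fit import *
s=status.get_state();z=s['ee_pos'][2]-.16
for n in ('wrist','scene','top'):
    P=campose(n,s);f=n+'9.png'
    print(n,'stand',fitc(n,f,P,[(.08,.03),(.066,.03)],(.548,-.07)),'lid',fitc(n,f,P,[(.08,z)],(.567,.149)))
E
```

```text
Traceback (most recent call last):
  File "fit.py", line 11, in c
    q=np.array([proj(n,[p[0]+r*np.cos(a),p[1]+r*np.sin(a),z],P) for a in t])
                ~~~~^^^^^^^^^^^^^^^^^^^^^^^^^^^^^^^^^^^^^^^^^^^
  File "h.py", line 11, in proj
    c=camera_info(n);P=campose(n) if P is None else P
ValueError: time passes only in moves, steps and waits

The above exception was the direct cause of the following exception:

Traceback (most recent call last):
  File "fit.py", line 15, in fitc
    r=differential_evolution(c,[(x0[0]-w,x0[0]+w),(x0[1]-w,x0[1]+w)],maxiter=12,popsize=10,seed=1,tol=1e-4)
RuntimeError: The map-like callable must be of the form f(func, iterable), returning a sequence of numbers the same length as 'iterable'
```

My "cache" still called `camera_info` from inside the optimiser. I'll fetch the calibration once, before the fit.

```bash
sed -i 's/^    import bench$//; s/proj(n,\[p\[0\]/pj([p[0]/; s/,z\],P) for a/,z]) for a/' fit.py
sed -i "s/^    t=np.linspace.*/&\n    C=camera_info(n);K=np.array(C['intrinsics']);I=np.linalg.inv(P)\n    def pj(X):\n        p=I@np.r_[X,1];a=np.array([p[0],-p[1]])\/-p[2];a=a*(1+C['k1']*(a@a));return K[:2,:2]@a+K[:2,2]/" fit.py
python3 - <<'E'
from fit import *
s=status.get_state();z=s['ee_pos'][2]-.16
for n in ('wrist','scene','top'):
    P=campose(n,s);f=n+'9.png'
    print(n,'stand',fitc(n,f,P,[(.08,.03),(.066,.03)],(.548,-.07)),'lid',fitc(n,f,P,[(.08,z)],(.567,.149)))
print(s['ee_pos'])
E
```

```text
wrist stand (array([ 0.5462, -0.0708]), np.float32(-100.7)) lid (array([0.567, 0.147]), np.float64(-43.0))
scene stand (array([ 0.5481, -0.0685]), np.float64(-111.9)) lid (array([0.5696, 0.1492]), np.float64(-55.1))
top stand (array([ 0.5453, -0.0723]), np.float64(-102.1)) lid (array([0.5645, 0.1432]), np.float64(-36.0))
[0.56798639 0.15287034 0.30565913]
```

>>> step_arm([
  [[0.05,-0.14,0,0],[0.16,-0.42,0,0],[0.33,-0.84,0,0],[0.55,-1.4,0,0],[0.82,-2.1,0,0]],
])

```text
clock: 23.97
ee_pos: [0.5658, 0.1299, 0.3057]
ee_rot: [-0.139, 0.99, -0.0, -0.0]
ft_force: [-0.8, -0.7, -7.7]
finger_gap: 0.021
gripper_force: 59.0
```

>>> step_arm([
  [[0.33,-0.84,0,0],[0.71,-1.82,0,0],[1.15,-2.93,0,0],[1.58,-4.05,0,0],[2.02,-5.17,0,0]],
])

```text
clock: 24.38
ee_pos: [0.5605, 0.0736, 0.3058]
ee_rot: [-0.138, 0.99, -0.0, 0.0]
ft_force: [-0.5, -0.0, -6.6]
finger_gap: 0.0213
gripper_force: 59.0
```

>>> step_arm([
  [[0.44,-1.12,0,0],[0.87,-2.23,0,0],[1.31,-3.35,0,0],[1.75,-4.47,0,0],[2.18,-5.59,0,0]],
])

```text
clock: 24.8
ee_pos: [0.5549, 0.0141, 0.3057]
ee_rot: [-0.139, 0.99, -0.0, -0.0]
ft_force: [-0.2, -0.8, -7.2]
finger_gap: 0.0209
gripper_force: 59.0
```

>>> step_arm([
  [[0.44,-1.12,0,0],[0.87,-2.23,0,0],[1.27,-3.26,0,0],[1.64,-4.19,0,0],[1.97,-5.03,0,0]],
])

```text
clock: 25.22
ee_pos: [0.5498, -0.0395, 0.3057]
ee_rot: [-0.139, 0.99, -0.0, -0.0]
ft_force: [-0.7, 0.5, -6.2]
finger_gap: 0.0213
gripper_force: 59.0
```

>>> step_arm([
  [[0.29,-0.74,0,0],[0.55,-1.4,0,0],[0.73,-1.86,0,0],[0.87,-2.23,0,0],[0.96,-2.46,0,0]],
])

```text
clock: 25.63
ee_pos: [0.5474, -0.0651, 0.3057]
ee_rot: [-0.139, 0.99, 0.0, -0.0]
ft_force: [0.2, 0.5, -7.3]
finger_gap: 0.021
gripper_force: 59.0
```

>>> step_arm([
  [[0,0,0.2,0],[0,0,0.6,0],[0,0,1.2,0],[0,0,1.9,0],[0,0,2.6,0]],
])

```text
clock: 26.05
ee_pos: [0.5473, -0.0643, 0.2787]
ee_rot: [-0.139, 0.99, 0.0, -0.0]
ft_force: [0.5, 0.2, -6.9]
finger_gap: 0.0212
gripper_force: 59.0
```

>>> step_arm([
  [[0,0,0.7,0],[0,0,1.4,0],[0,0,2.0,0],[0,0,2.4,0],[0,0,2.6,0]],
])

```text
clock: 26.47
ee_pos: [0.5473, -0.0646, 0.2529]
ee_rot: [-0.139, 0.99, 0.0, -0.0]
ft_force: [-0.4, 0.6, -5.6]
finger_gap: 0.0207
gripper_force: 59.0
```

>>> step_arm([
  [[0,0,0.2,0],[0,0,0.4,0],[0,0,0.5,0],[0,0,0.5,0],[0,0,0.5,0]],
])

```text
clock: 26.88
ee_pos: [0.5475, -0.0647, 0.2488]
ee_rot: [-0.139, 0.99, -0.0, 0.0]
ft_force: [0.5, 0.1, -6.5]
finger_gap: 0.0211
gripper_force: 59.0
```

```bash
python3 - <<'E'
from fit import *
s=status.get_state();print(s['clock'],s['ee_pos'],s['ft_force']);z=s['ee_pos'][2]-.16
for n in ('wrist','scene','top'):
    s=status.get_state();P=campose(n,s);f=n+'10.png';pic(n,f)
    print(n,'lid',fitc(n,f,P,[(.08,z)],(.548,-.07)))
E
```

```text
26.8833 [ 0.54750238 -0.06472061  0.24882434] [ 0.53456115  0.07276228 -6.54637556]
wrist lid (array([ 0.5467, -0.0699]), np.float64(-42.6))
scene lid (array([ 0.5484, -0.0684]), np.float32(-57.6))
top lid (array([ 0.5428, -0.0718]), np.float64(-36.9))
```

>>> step_arm([
  [[0,0,0.2,0],[0,0,0.7,0],[0,0,1.4,0],[0,0,2.0,0],[0,0,2.4,0]],
])

```text
clock: 27.45
ee_pos: [0.5471, -0.0646, 0.2234]
ee_rot: [-0.139, 0.99, 0.0, -0.001]
ft_force: [0.2, 0.3, -6.8]
finger_gap: 0.0209
gripper_force: 59.1
```

>>> step_arm([
  [[0,0,0.3,0],[0,0,0.6,0],[0,0,0.9,0],[0,0,1.2,0],[0,0,1.4,0]],
])

```text
clock: 27.87
ee_pos: [0.5474, -0.0647, 0.2104]
ee_rot: [-0.139, 0.99, 0.0, -0.0]
ft_force: [-0.3, -0.8, -7.1]
finger_gap: 0.0209
gripper_force: 59.0
```

>>> step_arm([
  [[0,0,0.15,0],[0,0,0.3,0],[0,0,0.4,0],[0,0,0.5,0],[0,0,0.5,0]],
])

```text
clock: 28.28
ee_pos: [0.5474, -0.0647, 0.2056]
ee_rot: [-0.139, 0.99, 0.0, -0.0]
ft_force: [-0.6, 0.8, -7.6]
finger_gap: 0.021
gripper_force: 59.0
```

>>> step_arm([
  [[0,0,0.1,0],[0,0,0.2,0],[0,0,0.3,0],[0,0,0.4,0],[0,0,0.4,0]],
])

```text
clock: 28.7
ee_pos: [0.5476, -0.0647, 0.2019]
ee_rot: [-0.139, 0.99, -0.0, 0.0]
ft_force: [-0.0, 0.7, -3.5]
finger_gap: 0.0211
gripper_force: 59.7
```

```bash
python3 - <<'E'
from fit import *
np.set_printoptions(precision=4,suppress=True)
s=status.get_state();print(s['clock'],s['ee_pos'],s['ft_force'],s['torque'])
for n in ('wrist','scene'):
    P=campose(n,s);f=n+'11.png';pic(n,f)
    print(n,'lid',fitc(n,f,P,[(.08,.044)],(.548,-.07)))
    for l in ('lid','lid_bar'):
        for r in pinpoint(l,n)[:3]:
            X=towrld(P,r['xyz'])
            if abs(X[1]+.07)<.05: print(n,l,r['p'],X)
b=cv2.imread('pics/scene11.png')[140:245,190:300];w=cv2.imread('pics/wrist11.png')[60:310,160:420]
cv2.imwrite('pics/c11.png',np.hstack([cv2.resize(b,(420,400),interpolation=cv2.INTER_CUBIC),cv2.resize(w,(380,400))]))
E
```

```text
28.7 [ 0.5476 -0.0647  0.2019] [-0.025   0.7041 -3.5113] [ 0.0025  0.0076 -0.0113]
wrist lid (array([ 0.5476, -0.0701]), np.float32(-44.1))
wrist lid_bar 0.55 [ 0.5444 -0.0659  0.1974]
scene lid (array([ 0.5515, -0.0662]), np.float32(-58.6))
scene lid 0.59 [ 0.5425 -0.0624  0.0358]
scene lid_bar 0.66 [ 0.5525 -0.0673  0.0908]
```

View pics/c11.png

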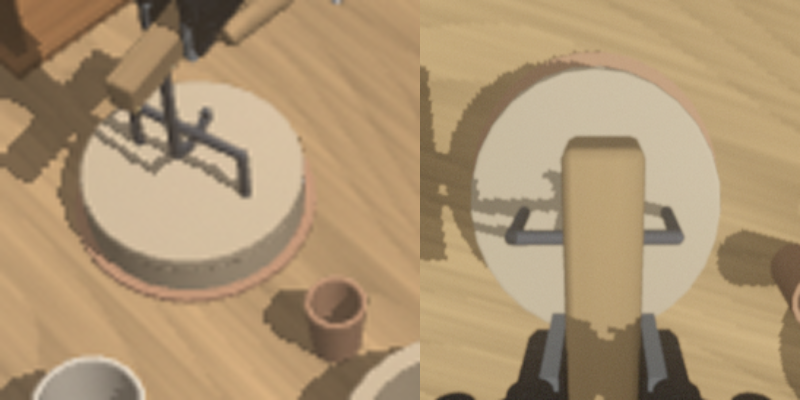

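The lid sits in the ring: its weight left the hook at the expected height (TCP ≈ 0.204). I have now viewed 12 pictures, two over the limit of 10, so I'll view no more and work from numbers. Next is to unhook.

>>> step_arm([
  [[0,0,0.4,0],[0,0,0.8,0],[0,0,1.2,0],[0,0,1.6,0],[0,0,1.8,0]],
])

```text
clock: 29.42
ee_pos: [0.5472, -0.0646, 0.1828]
ee_rot: [-0.139, 0.99, 0.0, -0.0]
ft_force: [0.8, 0.5, -2.5]
finger_gap: 0.0211
gripper_force: 59.6
```

>>> step_arm([
  [[0,0,0,0],[0,0,0,0],[-0.5,0,0,0],[-1,0,0,0],[-1.5,0,0,0]],
])

```text
clock: 29.83
ee_pos: [0.5626, -0.0605, 0.1839]
ee_rot: [-0.139, 0.99, -0.0, 0.0]
ft_force: [0.0, -0.7, -2.4]
finger_gap: 0.0209
gripper_force: 59.7
```

>>> step_arm([
  [[-0.8,0,0,0],[-1.6,0,0,0],[-2.4,0,0,0],[-3.2,0,0,0],[-3.6,0,0,0]],
])

```text
clock: 30.25
ee_pos: [0.5977, -0.0503, 0.1834]
ee_rot: [-0.139, 0.99, 0.0, 0.0]
ft_force: [0.0, 0.5, -2.5]
finger_gap: 0.021
gripper_force: 59.7
```

```bash
python3 - <<'E'
from fit import *
np.set_printoptions(precision=4,suppress=True)
force(3)
for n in ('scene','wrist'):
    s=status.get_state();P=campose(n,s);f=n+'12.png';pic(n,f)
    print(n,'lid',fitc(n,f,P,[(.08,.044)],(.548,-.07)))
    for l in ('lifter','lid_bar','lid'):
        for r in pinpoint(l,n)[:2]:
            X=towrld(P,r['xyz'])
            if abs(X[1]+.07)<.05: print(n,l,r['p'],X)
E
```

```text
t 30.4 z [ 0.5967 -0.0505  0.1834] F [ 0.084  0.077 -2.149 -0.006  0.007 -0.015] sd [0.16 0.44 0.66 0.03 0.06 0.03]
scene lid (array([ 0.5492, -0.0706]), np.float64(-54.7))
scene lifter 0.81 [ 0.5958 -0.047   0.0633]
scene lid_bar 0.91 [ 0.5507 -0.0686  0.0893]
scene lid 0.58 [ 0.5475 -0.0636  0.0362]
wrist lid (array([ 0.548 , -0.0703]), np.float32(-38.2))
wrist lifter 0.69 [ 0.5949 -0.0533  0.0665]
wrist lid_bar 0.83 [ 0.5442 -0.0701  0.088 ]
wrist lid 0.81 [ 0.5459 -0.0689  0.0329]
```

>>> step_arm([
  [[0,0,-1,0],[0,0,-3,0],[0,0,-5.5,0.05],[0,0,-8,0.12],[0,0,-10.5,0.2]],
])

```text
clock: 31.22
ee_pos: [0.5962, -0.0507, 0.2907]
ee_rot: [-0.038, 0.999, -0.0, 0.0]
ft_force: [0.5, 0.7, -2.7]
finger_gap: 0.021
gripper_force: 59.7
```

>>> step_arm([
  [[0,0,-1.5,0.058],[0,0,-1.5,0.058],[0,0,-1.5,0.058]],
])

```text
clock: 31.47
ee_pos: [0.5967, -0.0507, 0.3044]
ee_rot: [-0.011, 1.0, -0.0, 0.001]
ft_force: [-0.6, -0.0, -3.1]
finger_gap: 0.0208
gripper_force: 59.8
```

```bash
python3 - <<'E'
from h import *
s=status.get_state();print(s['clock'],s['ee_pos']);print(rel([.5009,-.293,.30],1.591))
E
```

```text
31.4667 [ 0.59667224 -0.05073192  0.30440567]
(array([ 10.11, -24.01,   0.43]), np.float64(0.002), 'yaw_y', np.float64(1.593))
```

>>> step_arm([
  [[0.8,-2,0,0],[2.2,-5.2,0,0],[3.6,-8.6,0,0],[5,-12,0,0],[6.4,-15.2,0,0]],
])

```text
clock: 31.88
ee_pos: [0.5344, -0.2051, 0.302]
ee_rot: [-0.012, 1.0, 0.001, -0.001]
ft_force: [-0.1, -0.3, -3.0]
finger_gap: 0.0212
gripper_force: 59.8
```

>>> step_arm([
  [[1.4,-3.4,0,0],[2.7,-6.4,0,0],[3.5,-8.2,0,0],[3.7,-8.8,0,0],[3.7,-8.8,0,0]],
])

```text
clock: 32.3
ee_pos: [0.4995, -0.2939, 0.3021]
ee_rot: [-0.01, 1.0, 0.001, -0.001]
ft_force: [-0.2, 0.7, -1.8]
finger_gap: 0.0208
gripper_force: 59.8
```

>>> step_arm([
  [[0,0,0,0],[0,0,0,0],[0,0,0,0]],
])

```text
clock: 32.55
ee_pos: [0.5008, -0.2914, 0.3035]
ee_rot: [-0.011, 1.0, 0.0, -0.0]
ft_force: [-1.1, 0.5, -2.2]
finger_gap: 0.0211
gripper_force: 59.8
```

```bash
python3 - <<'E'
from h import *
np.set_printoptions(precision=4,suppress=True)
s=status.get_state();print(s['clock'],s['ee_pos']);print(rel([.5009,-.293,.1455],1.591))
P=campose('wrist',s);snapshot('wrist')
for l in ('lifter','lifter_handle','rest'):
    for r in pinpoint(l,'wrist')[:1]: print(l,r['p'],towrld(P,r['xyz']))
E
```

```text
32.55 [ 0.5008 -0.2914  0.3035]
(array([-0.  , -0.17, 15.8 ]), np.float64(0.002), 'yaw_y', np.float64(1.593))
lifter 0.96 [ 0.4994 -0.2895  0.1884]
lifter_handle 0.71 [ 0.4958 -0.2944  0.3021]
```

>>> step_arm([
  [[0,-0.15,1,0],[0,-0.15,3,0],[0,-0.15,5.5,0],[0,-0.15,8,0],[0,-0.15,10,0]],
])

```text
clock: 33.17
ee_pos: [0.4999, -0.2937, 0.2012]
ee_rot: [-0.01, 1.0, 0.0, -0.001]
ft_force: [0.7, 0.0, -2.3]
finger_gap: 0.0212
gripper_force: 59.8
```

>>> step_arm([
  [[0,0,1.5,0],[0,0,3,0],[0,0,4,0],[0,0,4.6,0],[0,0,4.6,0]],
])

```text
clock: 33.58
ee_pos: [0.5, -0.2938, 0.1563]
ee_rot: [-0.01, 1.0, 0.001, -0.001]
ft_force: [0.3, -0.4, -1.4]
finger_gap: 0.0207
gripper_force: 59.8
```

>>> step_arm([
  [[0,0,0.4,0],[0,0,0.8,0],[0,0,1.1,0],[0,0,1.1,0]],
])

```text
clock: 33.92
ee_pos: [0.5003, -0.2941, 0.1464]
ee_rot: [-0.01, 1.0, 0.0, -0.0]
ft_force: [0.5, -0.5, -2.2]
finger_gap: 0.0209
gripper_force: 59.8
```

>>> step_arm([
  [[0,0,0.07,0],[0,0,0.15,0],[0,0,0.15,0]],
])

```text
clock: 34.17
ee_pos: [0.5004, -0.2942, 0.1453]
ee_rot: [-0.01, 1.0, -0.0, 0.0]
ft_force: [-0.3, 0.2, -2.5]
finger_gap: 0.0209
gripper_force: 59.8
```

>>> step_arm([
  [[0,0,0.05,0],[0,0,0.05,0]],
])

```text
clock: 34.33
ee_pos: [0.5004, -0.2942, 0.1447]
ee_rot: [-0.01, 1.0, -0.0, 0.0]
ft_force: [-0.2, -0.1, -2.3]
finger_gap: 0.0209
gripper_force: 59.8
```

>>> step_arm([
  [[0,0,0.05,0],[0,0,0.1,0],[0,0,0.1,0]],
])

```text
clock: 34.58
ee_pos: [0.5004, -0.2942, 0.1443]
ee_rot: [-0.01, 1.0, -0.0, 0.0]
ft_force: [-1.1, 0.8, 4.5]
finger_gap: 0.0207
gripper_force: 60.7
```

>>> step_arm([
  [[0,0,0.05,0],[0,0,0.05,0]],
])

```text
clock: 34.75
ee_pos: [0.5004, -0.2942, 0.1443]
ee_rot: [-0.01, 1.0, -0.0, 0.0]
ft_force: [-3.4, 1.5, 9.1]
finger_gap: 0.0209
gripper_force: 61.4
```

Resting on the uprights at the same height as at the start. Releasing.

>>> step_arm([
  [[0,0,-0.06,0],[0,0,-0.06,0],[0,0,-0.06,0]],
])

```text
clock: 35.0
ee_pos: [0.5005, -0.2942, 0.1444]
ee_rot: [-0.01, 1.0, -0.0, 0.0]
ft_force: [-2.3, 2.0, 6.5]
finger_gap: 0.0211
gripper_force: 60.7
```

>>> step_arm([
  [[0,0,0,0],[0,0,0,0],[0,0,0,0],[0,0,0,0],[0,0,0,0]],
], claw=0)

```text
clock: 35.42
ee_pos: [0.5004, -0.2942, 0.1436]
ee_rot: [-0.01, 1.0, 0.0, -0.0]
ft_force: [0.4, -0.8, -0.4]
finger_gap: 0.0802
gripper_force: 0.0
```

>>> step_arm([
  [[0,0,0,0],[0,0,0,0],[0,0,-1,0],[0,0,-3,0],[0,0,-5.5,0]],
])

```text
clock: 35.83
ee_pos: [0.4998, -0.2938, 0.1988]
ee_rot: [-0.01, 1.0, 0.001, -0.001]
ft_force: [0.3, 0.1, -0.2]
finger_gap: 0.0854
gripper_force: 0.0
```

>>> step_arm([
  [[0,0,-3,0],[0,0,-6,0],[2,0,-9,0],[4,0,-10,0],[4,0,-10,0]],
])

```text
clock: 36.25
ee_pos: [0.4589, -0.2953, 0.3033]
ee_rot: [-0.01, 1.0, -0.002, 0.002]
ft_force: [-0.3, -0.2, -0.3]
finger_gap: 0.0852
gripper_force: 0.0
```

```bash
python3 - <<'E'
from fit import *
np.set_printoptions(precision=4,suppress=True)
s=status.get_state();print(s['clock'],s['ee_pos'],s['ft_force'],s['finger_gap'])
for n in ('wrist','scene'):
    s=status.get_state();P=campose(n,s);f=n+'13.png';pic(n,f)
    print(n,'lid',fitc(n,f,P,[(.08,.044)],(.548,-.07)))
    for l in ('lifter','lifter_handle','rest','lid','lid_bar'):
        for r in pinpoint(l,n)[:2]: 
            X=towrld(P,r['xyz'])
            if X[1]<0 and r['p']>.4:print(n,l,round(r['p'],2),X)
E
```

```text
36.25 [ 0.4589 -0.2953  0.3033] [-0.2716 -0.2258 -0.3319] 0.08524363429618856
wrist lid (array([ 0.5466, -0.0704]), np.float32(-50.4))
wrist lifter 0.84 [ 0.4975 -0.295   0.0306]
wrist lifter_handle 0.62 [ 0.4982 -0.2962  0.1405]
wrist rest 0.95 [ 0.5034 -0.2937  0.0013]
wrist lid 0.66 [ 0.5477 -0.0691  0.0334]
wrist lid_bar 0.59 [ 0.5466 -0.0685  0.0895]
scene lid (array([ 0.5512, -0.065 ]), np.float64(-59.1))
scene lifter 0.95 [ 0.4968 -0.2909  0.0233]
scene lifter_handle 0.91 [ 0.5029 -0.289   0.142 ]
scene rest 0.71 [ 0.5059 -0.289  -0.0031]
```

```bash
python3 -c "
from bench import job_done
print(job_done())"
```

```text
the job is handed in; nothing more can be done
None
```

The lid is seated in the low ring, the lifter is back on its rest, and the job was handed in at about 36 s; no verdict came back, and I viewed 12 pictures against the limit of 10.

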